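# Start the ring under the tamale steamer

## Robot

A 6-joint arm with a two-finger parallel gripper is mounted at the origin on the work surface. World frame = base frame: x ahead of the robot, y to its left, z up, the work surface at z = 0. Lengths are in m, angles in rad, forces in N, time in s.
With the tool pointing down it reaches from about 0.3 to 0.75 m from the base axis. Payload 8.5 kg.
Tool frame: the origin (TCP) lies at the very end of the fingers, on their centre line; the grasp point (between the pads) lies 19 mm behind it; z points along the fingers, y is the direction in which the jaws open and shut (so a half turn about z gives the same grasp; the last joint's range is limited). The gripper opens to 85 mm and grips with 20 to 120 N. Pads are 22 mm wide; open, the fingers measure 114 mm over their backs; the gripper's body (76 mm by 85 mm) begins 54 mm behind the grasp point. The pads swing forward as they close: fully open they stand 13 mm farther back than shut.
Start: joints at [-1.352, 0.381, 1.297, -0, 1.464, -0.215], TCP at [0.231, -0.499, 0.231] pointing down, gripper open.
Joint ranges: [-3.11, 3.11], [-0.89, 2.33], [0.22, 2.48], [-1.42, 4.56], [0.17, 2.85], [-2.88, 2.88]. Speed limits (rad/s): [2.39, 2.39, 3.14, 3.14, 3.14, 3.14].

## Interface

Orientations are given as a unit quaternion [x, y, z, w].
In Python, from bench import ctrl, capture, get_calibration gives the robot as it stands. The module is installed in compiled form; this text tells all that it offers.
- The arm moves only by the shell command python3 -m inch 'ROWS' [OPENING] [FORCE]. ROWS is a JSON object of lists of equal length, an entry for each row: "linear": the shift along the world's x, y, z in mm, a list of three; "turn": the turn about the world's z in rad. A call has exactly 8 rows; each row is the pose to reach, as a shift and turn from the pose measured when the call began; what a row does not reach only later rows make up. A row lasts 1/8 s, in which the tool goes at most 62.5 mm and 10.7 degrees, less where a joint would pass 70% of its speed; a pose out of reach is approached as far as the arm can. A call with a gripper value outside its range is refused whole. OPENING is the opening, from 0 (shut) to 1 (fully open), set as the call begins (- or left out, the last holds). The fingers move at their own pace and stop on an object; FORCE is the grip in N (left out, the last holds). Time passes only in rows, so rows that repeat a pose let the fingers close, or fill a call up. It gives the time, the measured TCP pose, the force and the opening at its end, in the units of the state.
- ctrl.read_state(): the state, without advancing time (a new reading comes with each control period).
- capture(name): name is "side" or "top" or "wrist"; returns the picture (480x640x3 uint8, blue, green, red); there is no depth.
- get_calibration(name): a dict with "K" (3x3 intrinsics, pixels), "dist_coeffs" ([k1, k2, p1, p2, k3] as OpenCV has them; the pictures are not rectified), "R" (3x3) and "t" (3): a world point X has camera coordinates R X + t. Camera axes: x right, y down, z forward; pixel columns grow to the right and rows downward; lengths in m; the calibration is good to about 2 mm. A picture is of the moment at which its call begins: read the wrist's pose just before it. get_calibration takes no time and is no camera call; for the wrist camera it gives the pose at the moment of the call.
- ctrl.job_done(): hands the job in, once; it reports no verdict.
The state is a dict: "clock": time; "q": joint angles; "joint_velocities": joint speeds; "joint_efforts": joint torques, N m; "position": TCP position; "tcp_rot": TCP orientation; "wrist_force": force on the tool from outside, world axes, zero at the start; "torque": the same for the moment, N m; "finger_gap": finger opening in m.
Only numpy, scipy, OpenCV 4.12 (cv2) and the standard library are available. Lean on these libraries where they do the work, as an engineer would, in place of code of your own. Each camera call takes 0.05 s, during which the arm holds its last target. There are 200 camera calls.

## Task

Put the tamale steamer on to heat: on the double hob, see which ring the tall steel steamer stands on, press that ring's red rocker fully over to on (the end with the white bar goes down), then press the same ring's green plus key fully in and let it come up, and last press the yellow timer key in the middle fully in and let it come up. The left ring is worked by the rocker, white minus key and green plus key on the left of the front strip, the right ring by those on the right (left and right as seen from the robot). Only press with the fingertips: leave the minus keys and the other ring's controls alone, and do not lift, shift or tip the pots, cruet, bowls, spoon rest or spatula.

Things in the scene. Friction and masses are not known exactly. Their poses are not given: they have to be found in the camera images.
- hob: fixed double induction hob, steel, 600 mm wide (y) x 400 deep (x), black glass top 70 mm up. Origin: centre of its underside; x away from the robot, y left, z up. Front 90 mm (x -0.20 to -0.11) is the control strip, sloping down to the robot by 0.14 rad about y. Rings centred at x 0.055, y +0.16 (left), -0.16 (right). Rockers at y 0.225, -0.105; minus 0.165, -0.165; plus 0.115, -0.215; timer 0
- steamer: open steel tamale steamer, 220 mm across, 180 mm tall, with a slotted rack inside and two loop handles that stand out 30 mm; on one of the two rings. Origin at the centre of its underside, z up
- enamel_pot: dark blue enamel pot, 170 mm across, 105 mm tall, two loop handles that stand out 28 mm; on the other ring. Origin at the centre of its underside, z up
- rocker_left (a joint): angle (rad) of the left ring's red rocker: 0 is off (on end up), 0.40 fully on (on end pressed down); about 3 N on the on end turns it and it stays where it is left
- rocker_left_on_end (a point): point on top of the on end (half farther from the robot, white bar) of the left ring's red rocker, 14 mm from its pivot; the half is 20 mm long, 26 mm wide. Off: this end stands up, 11 mm above the strip at this point. On: it lies parallel to the strip, 6 mm above it
- minus_left (a joint): travel (m) of the left ring's white minus key: 0 is up, 0.0045 fully in; it is sprung and comes back up when let go (about 1 N to start it, 5 N fully in); it moves square to the strip
- plus_left (a joint): travel (m) of the left ring's green plus key: 0 is up, 0.0045 fully in; it is sprung and comes back up when let go (about 1 N to start it, 5 N fully in); it moves square to the strip
- minus_left_top (a point): point at the middle of the top face of the left ring's white minus key; round, 20 mm across, standing 7 mm proud of the strip when up
- plus_left_top (a point): point at the middle of the top face of the left ring's green plus key; round, 20 mm across, standing 7 mm proud of the strip when up
- rocker_right (a joint): angle (rad) of the right ring's red rocker: 0 is off (on end up), 0.40 fully on (on end pressed down); about 3 N on the on end turns it and it stays where it is left
- rocker_right_on_end (a point): point on top of the on end (half farther from the robot, white bar) of the right ring's red rocker, 14 mm from its pivot; the half is 20 mm long, 26 mm wide. Off: this end stands up, 11 mm above the strip at this point. On: it lies parallel to the strip, 6 mm above it
- minus_right (a joint): travel (m) of the right ring's white minus key: 0 is up, 0.0045 fully in; it is sprung and comes back up when let go (about 1 N to start it, 5 N fully in); it moves square to the strip
- plus_right (a joint): travel (m) of the right ring's green plus key: 0 is up, 0.0045 fully in; it is sprung and comes back up when let go (about 1 N to start it, 5 N fully in); it moves square to the strip
- minus_right_top (a point): point at the middle of the top face of the right ring's white minus key; round, 20 mm across, standing 7 mm proud of the strip when up
- plus_right_top (a point): point at the middle of the top face of the right ring's green plus key; round, 20 mm across, standing 7 mm proud of the strip when up
- timer (a joint): travel (m) of the yellow timer key: 0 is up, 0.0045 fully in; it is sprung and comes back up when let go (about 1 N to start it, 5 N fully in); it moves square to the strip
- timer_top (a point): point at the middle of the top face of the yellow timer key, marked with a clock face; round, 20 mm across, standing 7 mm proud of the strip when up
- cruet: amber glass cruet with a black twist cap, 64 mm across, 144 mm tall, on the counter at one side of the hob. Origin at the centre of its underside
- bowls: stack of three nested blue plastic bowls, 150 mm across, 83 mm tall, on the counter at the other side of the hob. Origin at the centre of its underside
- spoon_rest: white ceramic spoon rest with blue edges, 200 x 66 mm, 20 mm tall, on the glass between the two rings, its length roughly along hob x. Origin at the centre of its underside, x along its length
- spatula: wooden spatula, 250 mm long, lying on the spoon rest, handle towards the robot. Origin on its underside, 120 mm from the blade's end; x points to the blade
There are look-alikes about, which are no part of the job. What is meant by the enamel_pot is not brown, and is the larger of those in its own colour.

How it is judged:
On the way, in this order (a step that is already met when the one before it is completed fails the run):
1. the rocker of the ring under the steamer is fully on (((y of steamer in the frame of hob above 0 m and value of joint rocker_left above 0.34 rad) or (y of steamer in the frame of hob below 0 m and value of joint rocker_right above 0.34 rad))), for 0.1 s.
2. the plus key of that ring is fully in (((y of steamer in the frame of hob above 0 m and value of joint plus_left above 0.0034 m) or (y of steamer in the frame of hob below 0 m and value of joint plus_right above 0.0034 m))), for 0.1 s.
3. that key has come up and the timer key is fully in (((y of steamer in the frame of hob above 0 m and value of joint plus_left below 0.001 m and value of joint timer above 0.0034 m) or (y of steamer in the frame of hob below 0 m and value of joint plus_right below 0.001 m and value of joint timer above 0.0034 m))), for 0.1 s.
At the end, for the whole second after the job is handed in: The steamer's ring has its rocker on (over 0.34 of 0.40 rad), the other rocker is off (under 0.08 rad), all keys are up (under 1 mm), and pots, cruet, bowls, spoon rest and spatula stand upright within 15 mm of where they were (((y of steamer in the frame of hob above 0 m and value of joint rocker_left above 0.34 rad and value of joint rocker_right below 0.08 rad) or (y of steamer in the frame of hob below 0 m and value of joint rocker_right above 0.34 rad and value of joint rocker_left below 0.08 rad)) and value of joint each of minus_left, plus_left, timer, minus_right, plus_right below 0.001 m and distance of each of steamer, enamel_pot, cruet, bowls, spoon_rest, spatula from where it was at the start of the episode below 0.015 m and angle between each of steamer, enamel_pot, cruet, bowls's own z axis and vertical below 0.1 rad); the robot touches nothing.
It fails at once if a plus or timer key was pressed before the steamer's ring was switched on ((y of steamer in the frame of hob above 0 m and value of joint rocker_left below 0.25 rad and value of joint any of plus_left, timer above 0.002 m) or (y of steamer in the frame of hob below 0 m and value of joint rocker_right below 0.25 rad and value of joint any of plus_right, timer above 0.002 m)).
It fails at once if the other ring's rocker or plus key was pressed ((y of steamer in the frame of hob above 0 m and (value of joint rocker_right above 0.15 rad or value of joint plus_right above 0.002 m)) or (y of steamer in the frame of hob below 0 m and (value of joint rocker_left above 0.15 rad or value of joint plus_left above 0.002 m))).
It fails at once if a minus key was pressed (value of joint any of minus_left, minus_right above 0.002 m).
It fails at once if a plus key and the timer key were pressed together (value of joint timer above 0.002 m and value of joint any of plus_left, plus_right above 0.002 m).
It fails at once if a pot, the cruet, the bowls, the spoon rest or the spatula was lifted, shifted or tipped (distance of any of steamer, enamel_pot, cruet, bowls, spoon_rest, spatula from where it was at the start of the episode above 0.02 m or angle between any of steamer, enamel_pot, cruet, bowls's own z axis and vertical above 0.15 rad).
It also fails if it takes over 48 s, if anything falls off the work surface, if the arm or the gripper's body presses on something with over 40 N, if the wrist force passes 120 N, or if a joint passes its speed limit or range.

## Working session

There is one attempt and no reset: what is moved stays moved. The work goes in short steps, Python scripts to look and compute and a shell command to move; the robot and the scene stay as the last step left them, time stands still between calls to the robot, and variables do not carry over. Pictures are saved under pics/ and viewed, about 8 in all and at most 12, crops included, and the job is handed in when it is done.

```bash
mkdir -p pics
python3 - <<'E'
from bench import ctrl,capture,get_calibration
import cv2,numpy as np
s=ctrl.read_state();print({k:np.round(v,3).tolist() for k,v in s.items()})
for n in("top","side"):
    cv2.imwrite(f"pics/{n}0.png",capture(n))
    c=get_calibration(n);print(n,np.round(c["K"],1).tolist(),c["dist_coeffs"],"pos",np.round(-np.array(c["R"]).T@c["t"],3))
E
```

```text
{'clock': 0.0, 'q': [-1.352, 0.381, 1.298, -0.0, 1.464, -0.215], 'joint_velocities': [0.001, -0.001, 0.001, -0.001, 0.001, -0.001], 'joint_efforts': [-0.001, -44.846, -23.128, -0.0, 0.005, -0.0], 'position': [0.231, -0.499, 0.231], 'tcp_rot': [0.977, 0.215, -0.0, -0.001], 'wrist_force': [-0.796, 0.6, -0.723], 'torque': [-0.0, 0.027, 0.004], 'finger_gap': 0.085}
top [[617.8, 0.0, 318.0], [0.0, 617.8, 250.2], [0.0, 0.0, 1.0]] [-0.20274808  0.          0.          0.          0.        ] pos [ 0.464 -0.123  1.694]
side [[554.9, 0.0, 323.5], [0.0, 554.9, 235.7], [0.0, 0.0, 1.0]] [-0.09244628  0.          0.          0.          0.        ] pos [-0.152 -1.168  0.82 ]
```

View pics/top0.png

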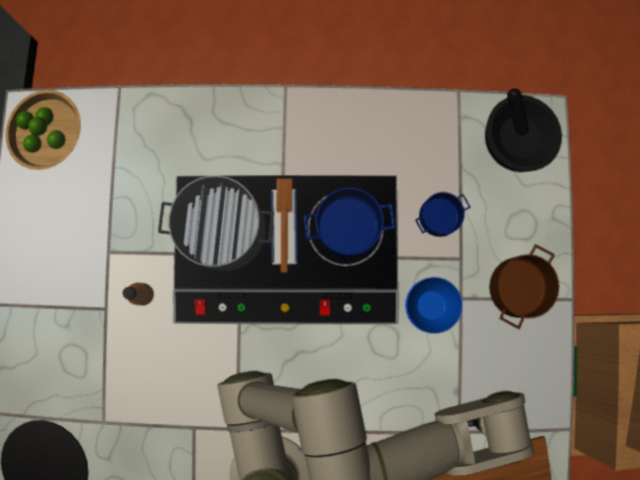

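View pics/side0.png

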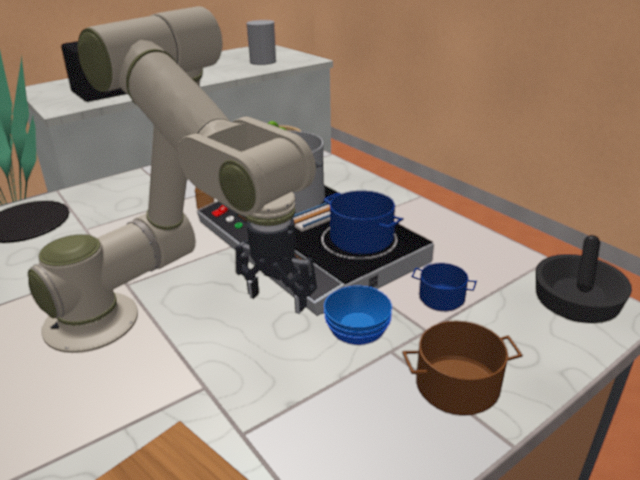

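The top view shows the tall steel steamer with slotted rack at (215,222), on the left ring. The blue pot is on the right ring at (347,222). Lookalikes: small blue pot (441,214), brown pot (524,285), black pan (523,130).

Control candidates are the left rocker (200,307), right rocker (325,307), green keys (241,307) and (366,308), and yellow timer (285,307). I choose the left rocker, left green key and timer, and will check them in an enlarged crop.

Run:
```python
import cv2
im=cv2.imread("pics/top0.png")
c=im[280:330,170:300]; cv2.imwrite("pics/crop1.png",cv2.resize(c,None,fx=6,fy=6,interpolation=cv2.INTER_CUBIC))
```

```text
(no output)
```

View pics/crop1.png

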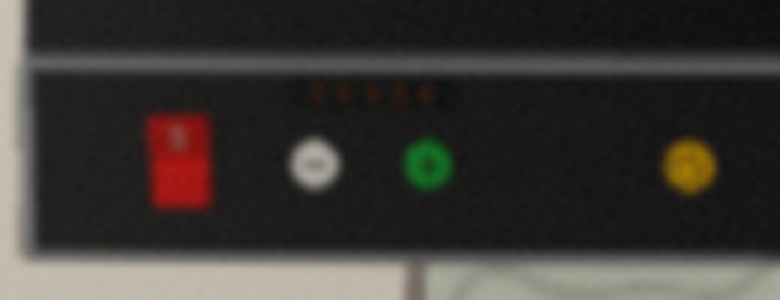

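The crop shows the left rocker, with its white bar at about (199.5,302.5), standing up. Minus is at (222,307), plus at (241,307) and timer at (284.5,307.3). Next I'll get sub-pixel centroids and fit the hob pose.

```bash
cat > h.py <<'E'
import cv2,numpy as np
from bench import get_calibration
def ray(name,uv,z,c=None):
    c=c or get_calibration(name);R=np.array(c["R"]);t=np.array(c["t"])
    p=cv2.undistortPoints(np.array([[uv]],float),np.array(c["K"]),np.array(c["dist_coeffs"]))[0,0]
    d=R.T@np.r_[p,1];o=-R.T@t
    return o+d*(z-o[2])/d[2]
def blob(im,uv,f,r=8):
    u,v=map(int,np.round(uv));p=im[v-r:v+r+1,u-r:u+r+1].astype(float)
    w=np.clip(f(p[...,0],p[...,1],p[...,2])-25,0,None)
    yy,xx=np.mgrid[-r:r+1,-r:r+1]
    return np.array([u+(w*xx).sum()/w.sum(),v+(w*yy).sum()/w.sum()])
E
python3 - <<'E'
from h import *
im=cv2.imread("pics/top0.png")
W=lambda b,g,r:b-15;G=lambda b,g,r:g-r;Y=lambda b,g,r:r-b
L=[("minusL",(222,307),W,.165),("plusL",(241,307),G,.115),("timer",(285,307),Y,0),("minusR",(347,308),W,-.165),("plusR",(366,308),G,-.215)]
P=[]
for n,uv,f,y in L:
    p=blob(im,uv,f);X=ray("top",p,.0707);P.append(X);print(n,p.round(2),X.round(4))
P=np.array(P);Y=np.array([l[3] for l in L])
a=np.polyfit(Y,P[:,0],1);b=np.polyfit(Y,P[:,1],1);print("x fit",a,"y fit",b, "res",(P[:,1]-np.polyval(b,Y)).round(4),(P[:,0]-np.polyval(a,Y)).round(4))
for n,uv in [("RLtop",(199,299)),("RLc",(199.8,306.7)),("RLbar",(199.4,302.7)),("stripfront",(200,322)),("strip back",(200,290.5))]:
    print(n,ray("top",uv,.072).round(4))
for n,uv in [("glassBL",(176,177)),("glassBR",(397,177))]: print(n,ray("top",uv,.07).round(4))
E
```

```text
minusL [221.97 306.84] [0.4609 0.1313 0.0707]
plusL [240.79 306.93] [0.4619 0.0813 0.0707]
timer [284.46 307.19] [ 0.4638 -0.0337  0.0707]
minusR [347.22 307.23] [ 0.4669 -0.1983  0.0707]
plusR [366.18 307.18] [ 0.4678 -0.2481  0.0707]
x fit [-0.01796843  0.4639045 ] y fit [ 0.99835435 -0.03351685] res [ 0.0001  0.0001 -0.0002 -0.      0.0001] [-0.      0.0001 -0.0001 -0.      0.    ]
RLtop [0.48  0.193 0.072]
RLc [0.4598 0.1902 0.072 ]
RLbar [0.4703 0.1916 0.072 ]
stripfront [0.4195 0.1886 0.072 ]
strip back [0.5026 0.191  0.072 ]
glassBL [0.8074 0.2695 0.07  ]
glassBR [ 0.8171 -0.3272  0.07  ]
```

Fits are within 0.2 mm. The hob yaw is 0.018 rad, the rocker pivot is at about (0.460, 0.191) and the steamer is on the left ring. I'll close the fingers and move over in two calls, turning by -0.415 so the jaws lie along hob y.

```bash
python3 -m inch '{"linear":[[20,58,0],[40,116,0],[60,174,0],[80,232,0],[100,290,0],[120,348,0],[140,406,0],[160,464,0]],"turn":[-0.05,-0.1,-0.15,-0.2,-0.25,-0.3,-0.36,-0.415]}' 0 40
```

```text
clock: 1.1
position: [0.3913, -0.0328, 0.2308]
tcp_rot: [1.0, 0.008, 0.0, -0.001]
wrist_force: [1.2, -0.9, 0.1]
finger_gap: -0.0003
```

```bash
python3 -m inch '{"linear":[[17,45,0],[34,90,0],[51,135,-10],[68,180,-30],[80,210,-60],[85,224,-90],[85,224,-115],[85,224,-115]],"turn":[0,0,0,0,0,0,0,0]}'
python3 - <<'E'
from bench import ctrl,capture,get_calibration
import cv2,numpy as np
from h import *
c=get_calibration("wrist");im=capture("wrist");cv2.imwrite("pics/w1.png",im)
R=np.array(c["R"])
for n,X in [("tcp",ctrl.read_state()["position"]),("onend",(.476,.191,.076)),("pivot",(.460,.191,.068)),("plus",(.462,.081,.0707)),("minus",(.461,.131,.0707))]:
    print(n,cv2.projectPoints(np.array([X],float),cv2.Rodrigues(R)[0],np.array(c["t"]),np.array(c["K"]),np.array(c["dist_coeffs"]))[0].ravel().round())
E
```

```text
clock: 2.1
position: [0.4753, 0.1911, 0.1143]
tcp_rot: [1.0, 0.008, -0.002, -0.0]
wrist_force: [1.0, 0.0, 0.6]
finger_gap: -0.0002
tcp [318. 313.]
onend [318. 276.]
pivot [318. 299.]
plus [530. 299.]
minus [436. 301.]
```

View pics/w1.png

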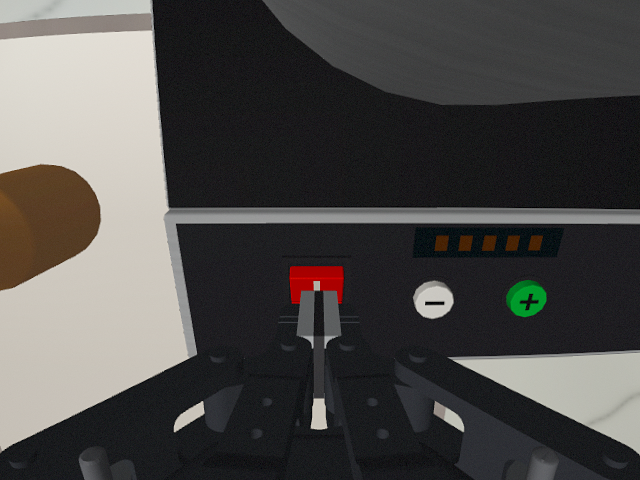

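The wrist view confirms it: left rocker at (317,285), minus at (433,299) and plus at (526,299), all within about 4 px of prediction. The tip is over the on half, so I'll press.

```bash
python3 -m inch '{"linear":[[0,0,-20],[0,0,-30],[0,0,-34],[0,0,-37],[0,0,-40],[0,0,-42],[0,0,-43],[0,0,-43]],"turn":[0,0,0,0,0,0,0,0]}'
```

```text
clock: 3.15
position: [0.4763, 0.1911, 0.0729]
tcp_rot: [1.0, 0.008, -0.0, -0.001]
wrist_force: [2.5, 0.0, 2.0]
finger_gap: 0.0001
```

```bash
python3 -m inch '{"linear":[[0,0,-1],[0,0,-2],[0,0,-3],[0,0,-4],[0,0,-5],[0,0,-5],[0,0,-5],[0,0,-5]],"turn":[0,0,0,0,0,0,0,0]}'
```

```text
clock: 4.15
position: [0.4768, 0.1912, 0.071]
tcp_rot: [1.0, 0.009, 0.002, -0.001]
wrist_force: [-7.2, -3.3, 35.7]
finger_gap: -0.0
```

There's a hard stop at z 0.071 (36 N), where a fully-on rocker should stop it. I'll lift and check.

```bash
python3 -m inch '{"linear":[[0,0,10],[0,0,25],[0,0,40],[0,-5,40],[-3,-40,40],[-8,-80,40],[-13,-109,40],[-13,-109,40]],"turn":[0,0,0,0,0,0,0,0]}'
python3 - <<'E'
from bench import ctrl,capture,get_calibration
import cv2,numpy as np
from h import *
c=get_calibration("wrist");im=capture("wrist");cv2.imwrite("pics/w2.png",im)
for n,uv in [("plus",None)]:
    X=(.462,.081,.0707);print(cv2.projectPoints(np.array([X],float),cv2.Rodrigues(np.array(c["R"]))[0],np.array(c["t"]),np.array(c["K"]),np.array(c["dist_coeffs"]))[0].ravel().round())
E
```

```text
clock: 5.15
position: [0.4629, 0.0808, 0.1101]
tcp_rot: [1.0, 0.007, 0.0, -0.001]
wrist_force: [-0.5, -0.6, -0.2]
finger_gap: -0.0001
[318. 278.]
```

View pics/w2.png

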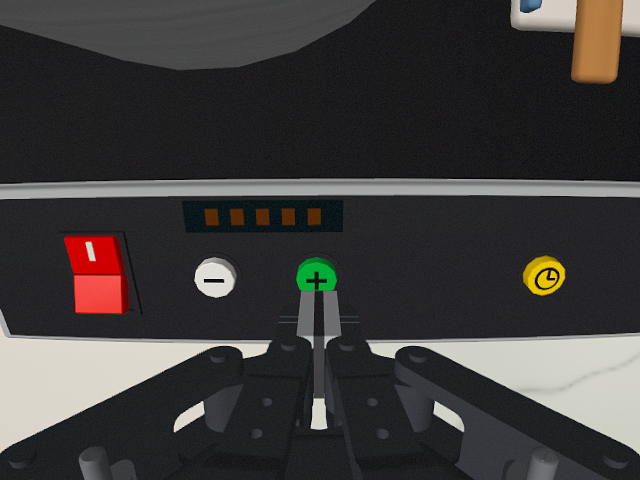

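The rocker is over: its white-bar half at (92,252) now lies flat and the near half at (100,295) stands up. Plus is at (316,278), as predicted for under the tip. I'll press it.

```bash
python3 -m inch '{"linear":[[0,0,-20],[0,0,-32],[0,0,-38],[0,0,-42],[0,0,-44],[0,0,-46],[0,0,-46],[0,0,-46]],"turn":[0,0,0,0,0,0,0,0]}'
```

```text
clock: 6.2
position: [0.4636, 0.0822, 0.0664]
tcp_rot: [1.0, 0.008, 0.002, -0.001]
wrist_force: [-7.3, 4.1, 24.5]
finger_gap: 0.0002
```

A hard stop again: 24.5 N against the key's 5 N, with the same −1.3 mm offset as the rocker. Now up and over to the timer at (0.464,-0.034).

```bash
python3 -m inch '{"linear":[[0,0,10],[0,0,25],[0,0,40],[0,-5,42],[0,-50,43],[0,-100,43],[0,-116,43],[0,-116,43]],"turn":[0,0,0,0,0,0,0,0]}'; python3 -c "
from bench import capture;import cv2;cv2.imwrite('pics/w3.png',capture('wrist'))"
```

```text
clock: 7.2
position: [0.4635, -0.0344, 0.109]
tcp_rot: [1.0, 0.007, 0.002, -0.001]
wrist_force: [-0.2, 0.1, 0.3]
finger_gap: 0.0002
```

View pics/w3.png

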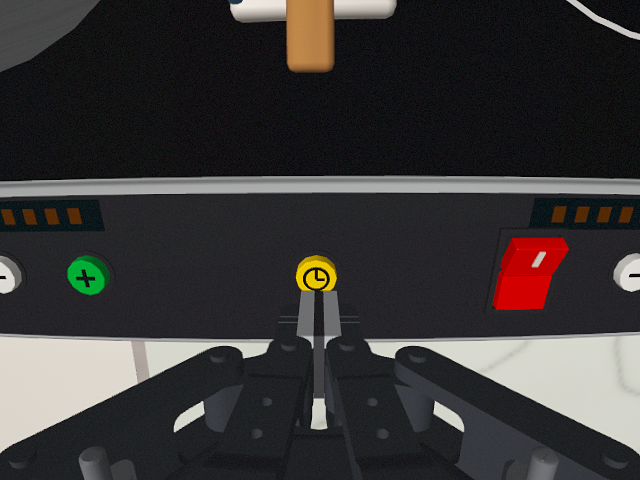

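The timer (316,277) is under the tip, plus (88,275) is back up, and the right rocker (530,272) is still off. I'll press the timer.

```bash
python3 -m inch '{"linear":[[0,0,-20],[0,0,-32],[0,0,-38],[0,0,-42],[0,0,-44],[0,0,-45],[0,0,-45],[0,0,-45]],"turn":[0,0,0,0,0,0,0,0]}'
```

```text
clock: 8.25
position: [0.4639, -0.0329, 0.0662]
tcp_rot: [1.0, 0.007, 0.003, -0.001]
wrist_force: [-5.7, 6.0, 26.8]
finger_gap: -0.0004
```

```bash
python3 -m inch '{"linear":[[0,0,15],[0,0,40],[0,0,80],[-15,0,120],[-40,0,150],[-80,0,160],[-110,0,160],[-110,0,160]],"turn":[0,0,0,0,0,0,0,0]}'
python3 - <<'E'
from bench import capture;import cv2,numpy as np
t=capture('top')
a,b=cv2.imread('pics/top0.png')[165:345,100:480],t[165:345,100:480]
cv2.imwrite('pics/end.png',cv2.resize(np.vstack([a,b]),None,fx=1.6,fy=1.6,interpolation=cv2.INTER_CUBIC))
cv2.imwrite('pics/wend.png',capture('wrist'))
E
```

```text
clock: 9.25
position: [0.3527, -0.0328, 0.2267]
tcp_rot: [1.0, 0.007, 0.004, -0.001]
wrist_force: [0.3, -0.1, 0.1]
finger_gap: 0.0
```

View pics/end.png

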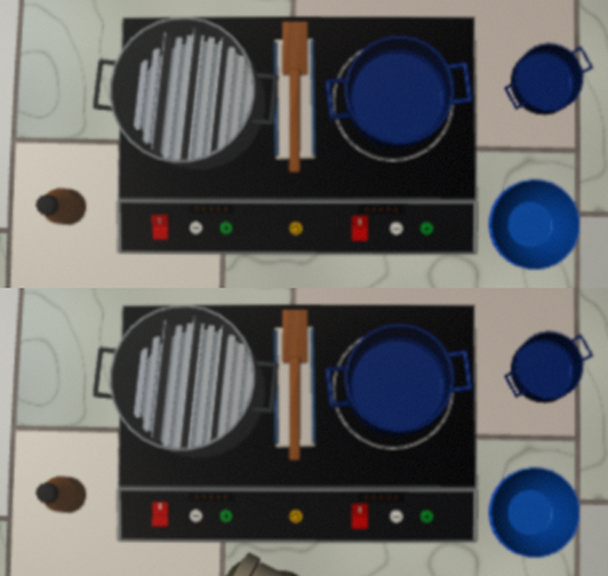

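View pics/wend.png

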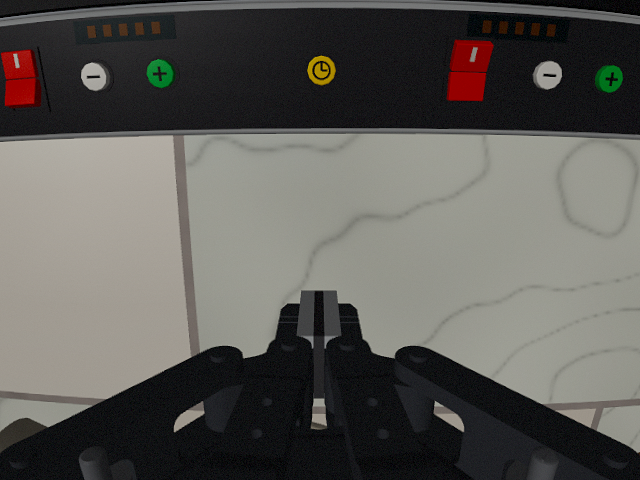

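The before/after top view shows nothing displaced. The wrist view shows the left rocker on (18,78), the right one still off (470,70), all keys up and the arm clear. Handing in.

```bash
python3 -c "
from bench import ctrl;print(ctrl.job_done())"
```

```text
the job is handed in; nothing more can be done
None
```

The steamer stands on the left ring, so I pressed the left red rocker on, then the left green plus key, then the yellow timer key. I handed the job in at about 9.4 s; no verdict was reported.

- **Presses:** each one ended on a hard stop at the expected height: rocker 36 N, plus 24.5 N, timer 27 N. All three stops came about 1.3 mm lower than I had computed, which is within calibration error. The rocker's first push met only about 2 N and had not seated it, so I pushed again to the stop.
- **Final pictures:** the left rocker is on, the right rocker is still off and all keys are up. No pot, cruet, bowls, spoon rest or spatula has visibly moved, and the arm is clear with about 0 N at the wrist. I judged the rocker and key positions by eye and from the force stops, since their joint values can't be read. No check failed.

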